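# Slide the sample tray home in the corner stop

### The arm

A 6-joint arm with a two-finger parallel gripper is mounted at the origin on the work surface. World frame = base frame: x ahead of the robot, y to its left, z up, the work surface at z = 0. Lengths are in mm, angles in rad, forces in N, time in s.
With the tool pointing down it reaches from about 275 to 750 mm from the base axis. Payload 10.2 kg.
Tool frame: the origin (TCP) lies midway between the tips of the shut fingers; the grasp point (between the pads) lies 19 mm behind it (ctrl.tcp_to_grasp is the z of the grasp point in the tool frame, in mm); z points along the fingers, y is the direction in which the jaws open and shut (so a half turn about z gives the same grasp; the last joint's range is limited). The gripper opens to 85 mm and grips with 20 to 120 N. Pads are 22 mm wide; open, the fingers measure 114 mm over their backs; the gripper's body (76 mm by 85 mm) begins 54 mm behind the grasp point. The pads swing forward as they close: fully open they stand 13 mm farther back than shut.
Start: joints at [0.961, 0.313, 1.498, -0, 1.331, -0.223], TCP at [198.057, 486.215, 231.294] pointing down, gripper open.
Joint ranges: [-2.94, 2.94], [-0.97, 2.17], [0.19, 2.56], [-1.23, 4.37], [0.02, 3.11], [-2.88, 2.88]. Speed limits (rad/s): [2.39, 2.39, 3.01, 3.14, 3.14, 3.14].

### API

Orientations are given as a unit quaternion [w, x, y, z].
In Python, from rig import sensors, capture, order, ctrl gives the robot as it stands. The module is installed in compiled form; this text tells all that it offers.
- The arm moves only by the tool play_rows, never from a script. Its argument "deltas" is a list of rows, each a list of 7 numbers: the shift along the world's x, y, z in units of 40 mm (1.0 is 40 mm), then the turn, a rotation vector about the world's x, y, z in units of 6 degrees (1.0 is 6 degrees), then the opening, from -1 (shut) to 1 (fully open). A call has 1 to 8 rows; each row shifts and turns the commanded pose from where the row before left it; what a row does not reach is not made up. A row lasts 1/12 s, in which the tool goes at most 41.7 mm and 7.16 degrees, less where a joint would pass 70% of its speed; a pose out of reach is approached as far as the arm can. A call is refused whole if a number of a shift passes 1 or a number of a turn 1, either way. A call with a gripper value outside its range is refused whole. The fingers move at their own pace and stop on an object; "squeeze" is the grip in N (left out, the last holds). Time passes only in rows, so rows that do not move let the fingers close. It gives the time, the measured TCP pose, the force and the opening at its end, in the units of the state.
- sensors.sense(): the state, without advancing time (a new reading comes with each control period).
- capture(name): name is "scene" or "top"; returns a dict with "pixels" (480x640x3 uint8, red, green, blue), "z_map" (480x640 float32, mm along the optical axis (not along the pixel's ray), 0 where there is no reading), "fx", "fy", "cx", "cy" (pixels), "eye" and "rotation" of the camera in the world. Camera axes: x right, y down, z forward; pixel columns grow to the right and rows downward; lengths in mm; the calibration is good to about 2 mm. A picture is of the moment at which its call begins.
- order.finish_job(): hands the job in, once; it reports no verdict.
The state is a dict: "time_s": time; "joints": joint angles; "dq": joint speeds; "tau": joint torques, N m; "eef_pos": TCP position; "ee_rot": TCP orientation; "force": force on the tool from outside, world axes, zero at the start; "wrist_torque": the same for the moment, N m; "grip_width": opening from 0.0 (shut) to 1.0 (fully open).
Only numpy, scipy, OpenCV 4.12 (cv2) and the standard library are available. Lean on these libraries where they do the work, as an engineer would, in place of code of your own. Each camera call takes 0.05 s, during which the arm holds its last target. There are 200 camera calls.

### The job

The white sample tray with its two amber jars has to sit square in the aluminium corner stop beside the micrometer stand. Push it along the bench with your fingers on the outside of its walls, steadily and without shoving it, until, seen from the robot, its far long side lies flush along the long rail and its left end is flush against the short end stop, then take your hand away. Only push: do not reach into the tray, grip or lift it, do not touch the two jars in it (they stay standing in the tray), and leave the beaker, the bottle and the big jar where they are.

Things in the scene. Friction and masses are not known exactly. Their poses are not given: they have to be found in the camera images.
- tray: Loose open white plastic tray, 100 mm along its x, 150 mm along its y, 32 mm high, 5 mm walls and floor, a divider making two compartments along y. Flat outer walls. 0.25 to 0.5 kg plus two 90 g jars; slides with dry friction. Origin: centre of its underside; z up. Yaw starts within 0.35 rad of the stop's: its +x side goes to the rail, its +y end to the end stop.
- tray_corner (a point): The tray's bottom outer corner at its +x, +y end (50, 75, 0 mm in the tray's frame). It belongs in the inner corner of the stop.
- stop: Corner stop of aluminium bar fixed to the bench. Origin: inner corner at bench level; z up. Long rail: inner face is the plane x = 0, from the corner 410 mm towards -y. Short end stop: inner face is the plane y = 0, from the corner 90 mm towards -x. Bars 24 mm high, 12 mm thick. The tray comes from the -x, -y side; seated, its centre is at x = -50, y = -75 mm here with the same yaw.
- jar_a: Loose amber jar with black cap, 48 mm across, 46 mm high, standing in the tray's +y compartment; its top is about 51 mm above the bench. Origin: centre of its underside. Not to be touched.
- jar_b: The same in the tray's -y compartment. Not to be touched.
- big_jar: Bystander: loose amber jar with black cap, 68 mm across, 70 mm high, near the robot, right of the work. Origin: centre of its underside.
- beaker: Bystander: loose glass beaker, 72 mm across, 90 mm high, left or right of the work (it may have changed places with the bottle). Origin: centre of its underside.
- bottle: Bystander: loose white bottle with a red cap, 64 mm across, 170 mm high, left or right of the work. Origin: centre of its underside.
- stand (a point): Fixed micrometer stand behind the corner, in one piece with the stop. This point: bench level, middle of the near edge of its base plate (120 mm along the stop's x, 150 mm along y, 12 mm thick), at x = 12, y = 45 mm in the stop's frame. Column 26 mm thick, 242 mm high, 83 mm farther in x, 5 mm in y. Arm and micrometer head swung aside to +y, 115 to 265 mm above the bench. Not part of the job.
Not all that is in view belongs to the job. What is shaped like the tray but green or pink is not meant.

How it is judged:
By the outcome, as a careful person would: the job done as asked, in the order asked, and still so for the second after the job is handed in, with the robot touching nothing.
It also fails if it takes over 51 s, if anything falls off the work surface, if the arm or the gripper's body presses on something with over 40 N, if the wrist force passes 120 N, or if a joint passes its speed limit or range.

## Working session

There is one attempt and no reset: what is moved stays moved. The work goes in short steps, Python scripts to look and compute and a tool call to move; the robot and the scene stay as the last step left them, time stands still between calls to the robot, and variables do not carry over. Pictures are saved under pics/ and viewed, about 8 in all and at most 12, crops included, and the job is handed in when it is done.

Besides the shell and the picture viewer there is one more tool, called as name([rows], argument=value, ...), one row to a line, values as JSON. play_rows: Moves the arm, as the interface text tells. Its arguments: {"type":"object","properties":{"deltas":{"type":"array","items":{"type":"array","items":{"type":"number"}}},"squeeze":{"type":"number"}},"required":["deltas"]}

```bash
mkdir -p pics; cat > h.py <<'E'
import numpy as np, cv2
from rig import sensors, capture, order, ctrl
def world(c,z=None):
    v,u=np.mgrid[0:480,0:640]; d=c["z_map"]
    p=np.stack([(u-c["cx"])/c["fx"]*d,(v-c["cy"])/c["fy"]*d,d],-1)
    return p@np.array(c["rotation"]).T+np.array(c["eye"])
def save(n,img): cv2.imwrite("pics/"+n,img[...,::-1])
E
python3 - <<'E'
from h import *
for n in("top","scene"):
    c=capture(n); save(n+"1.png",c["pixels"]); np.savez(n+"1.npz",**c)
    print(n,c["eye"],np.round(c["rotation"],3).tolist(),c["fx"])
print(sensors.sense())
E
```

```text
top [ 365.32230166  -18.73089899 1238.38798151] [-0.047, 0.713, -0.697, 0.058] 565.3973031919073
scene [1549.80230588 -640.76273166  839.66135632] [-0.411, 0.769, 0.433, -0.23] 579.7772246416354
{'time_s': 0.1, 'joints': array([ 9.60606188e-01,  3.13380457e-01,  1.49833238e+00,  1.29660953e-05,
        1.33102048e+00, -2.23413409e-01]), 'dq': array([ 0.00024492, -0.00316011, -0.00113007,  0.00178639,  0.00280164,
        0.00043925]), 'tau': array([ 2.86926821e-03, -4.12894034e+01, -2.60141641e+01, -1.47832243e-04,
        2.95977050e-03,  5.59000023e-05]), 'eef_pos': array([197.91599614, 486.02405892, 230.81008025]), 'ee_rot': array([-2.36648629e-04,  1.92186676e-01,  9.81358220e-01, -5.18953269e-04]), 'force': array([-0.20521435,  0.50536904, -0.43289365]), 'wrist_torque': array([ 0.00498226, -0.01071308,  0.02559668]), 'grip_width': 0.9987774702086122}
```

View pics/top1.png

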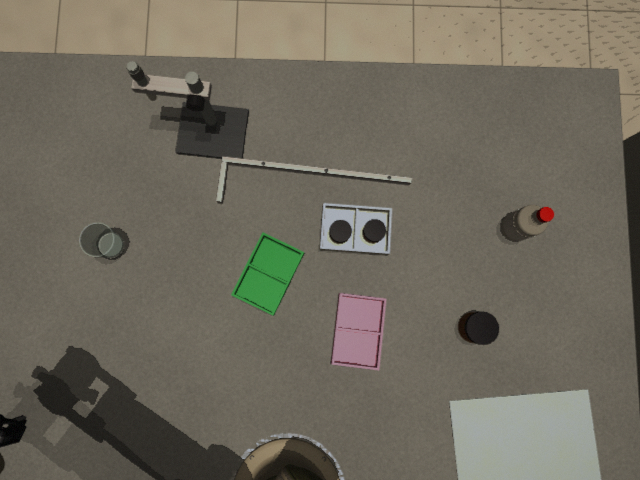

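View pics/scene1.png

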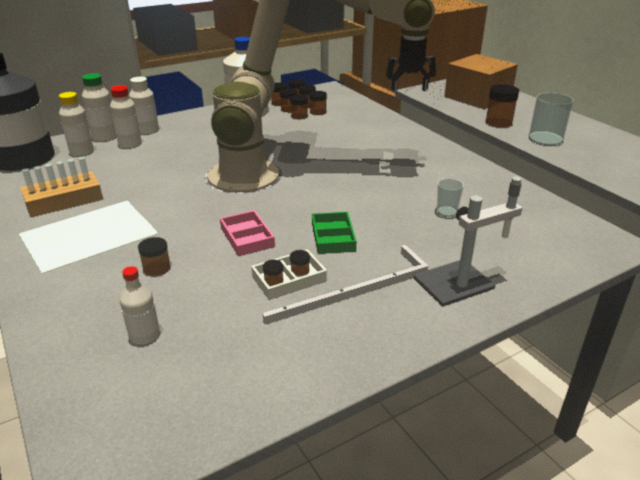

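The top view shows the stop corner near (226,166) px, the rail running to (411,181), the white tray at about (356,229), and the green and pink decoys at (269,275) and (359,331). The beaker is at left (100,240), the bottle at right (525,222) and the big jar at (479,327).

```bash
cat >> h.py <<'E'
def pix(c,uv,z):
    r=np.array([(uv[0]-c["cx"])/c["fx"],(uv[1]-c["cy"])/c["fy"],1])@np.array(c["rotation"]).T
    e=np.array(c["eye"]); return e+r*(z-e[2])/r[2]
def uvof(c,P):
    p=(np.asarray(P)-np.array(c["eye"]))@np.array(c["rotation"]); return p[:,:2]/p[:,2:]*[c["fx"],c["fy"]]+[c["cx"],c["cy"]]
def tray(c):
    """white tray rim: bright and grey pixels with 27<z<37 world height"""
    w=world(c); im=c["pixels"].astype(int)
    m=(w[...,2]>24)&(w[...,2]<40)&(im.min(-1)>120)&(im.max(-1)-im.min(-1)<45)
    m&=(w[...,0]>330)&(w[...,0]<680)&(w[...,1]>-180)&(w[...,1]<250)
    return w,m
E
python3 - <<'E'
from h import *
c=dict(np.load("top1.npz")); w,m=tray(c)
n,l,s,_=cv2.connectedComponentsWithStats(m.astype(np.uint8))
for i in range(1,n):
    if s[i,4]>40:
        P=w[l==i]; r=cv2.minAreaRect(P[:,:2].astype(np.float32)); print(s[i],np.round(P.mean(0),1),r)
for nm,(u,v) in dict(green=(269,275),pink=(359,331),bottle=(545,214),bigjar=(479,327),railend=(411,181),beaker=(108,243),bench=(300,215)).items(): print(nm,np.round(w[v,u],1))
save("crop1.png",cv2.resize(c["pixels"][145:265,190:430],None,fx=3.3,fy=3.3,interpolation=cv2.INTER_CUBIC))
E
```

```text
Traceback (most recent call last):
  File "h.py", line 15, in tray
    w=world(c); im=c["pixels"].astype(int)
  File "h.py", line 6, in world
    return p@np.array(c["rotation"]).T+np.array(c["eye"])
           ~^~~~~~~~~~~~~~~~~~~~~~~~~~
ValueError: matmul: Input operand 1 has a mismatch in its core dimension 0, with gufunc signature (n?,k),(k,m?)->(n?,m?) (size 4 is different from 3)
```

```bash
sed -i 's/np.array(c\["rotation"\])/R(c)/g' h.py; cat >> h.py <<'E'
from scipy.spatial.transform import Rotation
def R(c): return Rotation.from_quat(np.roll(c["rotation"],-1)).as_matrix()
E
python3 - <<'E'
from h import *
c=dict(np.load("top1.npz")); w,m=tray(c)
n,l,s,_=cv2.connectedComponentsWithStats(m.astype(np.uint8))
for i in range(1,n):
    if s[i,4]>40:
        P=w[l==i]; r=cv2.minAreaRect(P[:,:2].astype(np.float32)); print(s[i],np.round(P.mean(0),1),r)
for nm,(u,v) in dict(green=(269,275),pink=(359,331),bottle=(545,214),bigjar=(479,327),railend=(411,181),beaker=(108,243),bench=(300,215)).items(): print(nm,np.round(w[v,u],1))
save("crop1.png",cv2.resize(c["pixels"][145:265,190:430],None,fx=3.3,fy=3.3,interpolation=cv2.INTER_CUBIC))
E
```

```text
[216 171   9  31  93] [644.  161.6  25.8] ((644.423828125, 161.2832489013672), (10.22513198852539, 67.57328796386719), 84.14279174804688)
[320 203  57  50 407] [ 557.1 -110.4   31.8] ((557.7615966796875, -121.69927215576172), (121.67386627197266, 100.595947265625), 86.97823333740234)
[336 294  40  41 126] [ 355.3 -123.1   30.4] ((372.7397766113281, -137.74253845214844), (83.27588653564453, 82.31299591064453), 89.56982421875)
green [451.   48.6  28.6]
pink [ 336.9 -144.9   28.7]
bottle [ 570.3 -488.6  170.6]
bigjar [ 350.9 -387.    69.2]
railend [ 6.715e+02 -2.627e+02  1.000e-01]
beaker [514.6 402.4   8. ]
bench [587.5 -14.6   1.8]
```

View pics/crop1.png

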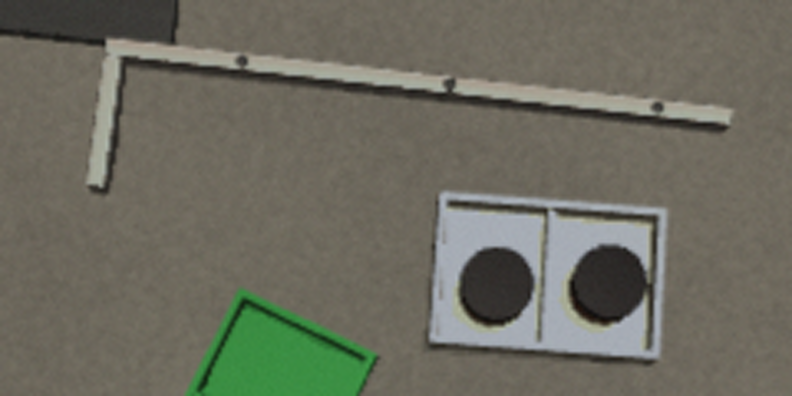

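```bash
python3 - <<'E'
from h import *
c=dict(np.load("top1.npz"))
f=lambda x,y:((x+.5)/3.3-.5+190,(y+.5)/3.3-.5+145)
T=[pix(c,f(*p),32)[:2] for p in((440,193),(666,210),(657,361),(431,345))]
T=np.array(T); print("tray corners",T.round(1).tolist(),"centre",T.mean(0).round(1),"sides",np.linalg.norm(T-np.roll(T,-1,0),axis=1).round(1))
ty=(T[0]-T[1])+(T[3]-T[2]); tyaw=np.arctan2(ty[1],ty[0])-np.pi/2
A,B=[pix(c,f(*p),24)[:2] for p in((123,57),(729,125))]
d=A-B; syaw=np.arctan2(d[1],d[0])-np.pi/2
E_=[pix(c,f(*p),24)[:2] for p in((123,60),(104,190))]
print("rail",A,B,np.linalg.norm(d),"syaw",syaw,"trayyaw",tyaw,"endstop",E_,)
e=E_[0]-E_[1]; print("end yaw",np.arctan2(e[1],e[0]),np.linalg.norm(e))
print("green",[pix(c,p,32)[:2].round() for p in((264,236),(304,253),(273,314),(234,297))],"pink",[pix(c,p,32)[:2].round() for p in((341,294),(386,298))])
ex=np.array([np.cos(syaw),np.sin(syaw)]); ey=np.array([-ex[1],ex[0]])
t=T.mean(0)-A; print("tray in stop",t@ex,t@ey,"goal",A-50*ex-75*ey)
# overlay
im=cv2.resize(c["pixels"][145:265,190:430],None,fx=3.3,fy=3.3,interpolation=cv2.INTER_CUBIC)
q=lambda P,z:[tuple(int(v) for v in r) for r in ((uvof(c,np.c_[P,np.full(len(P),z)])-[190,145]+.5)*3.3-.5)]
def poly(P,z,col):
    for a,b in zip(q(P,z),q(np.roll(P,-1,0),z)): cv2.line(im,a,b,col,1)
def box(o,yaw,pts): 
    x=np.array([np.cos(yaw),np.sin(yaw)]);y=np.array([-x[1],x[0]]); return np.array([o+a*x+b*y for a,b in pts])
poly(box(T.mean(0),tyaw,[(50,75),(50,-75),(-50,-75),(-50,75)]),32,(255,0,0))
poly(box(A,syaw,[(0,0),(0,-410),(12,-410),(12,12),(-90,12),(-90,0)]),24,(255,0,0))
poly(box(A,syaw,[(0,0),(0,-150),(-100,-150),(-100,0)]),32,(0,255,255))
save("ov1.png",im)
E
```

```text
tray corners [[609.5, -64.1], [601.6, -213.4], [501.3, -207.4], [508.5, -59.9]] centre [ 555.2 -136.2] sides [149.5 100.5 147.7 101. ]
rail [698.68266777 149.28120232] [ 662.05054446 -256.99954844] 407.9288674476707 syaw -0.08992140512312607 trayyaw -0.0506953510845638 endstop [array([696.61772447, 149.19448493]), array([607.79982986, 158.01064715])]
end yaw -0.09893701831114918 89.25437311004443
green [array([534.,  62.]), array([500., -25.]), array([369.,  37.]), array([403., 121.])] pink [array([ 414., -106.]), array([ 407., -201.])]
tray in stop -117.24319520993946 -297.1838677001212 goal [642.14965766  79.07423138]
```

View pics/ov1.png

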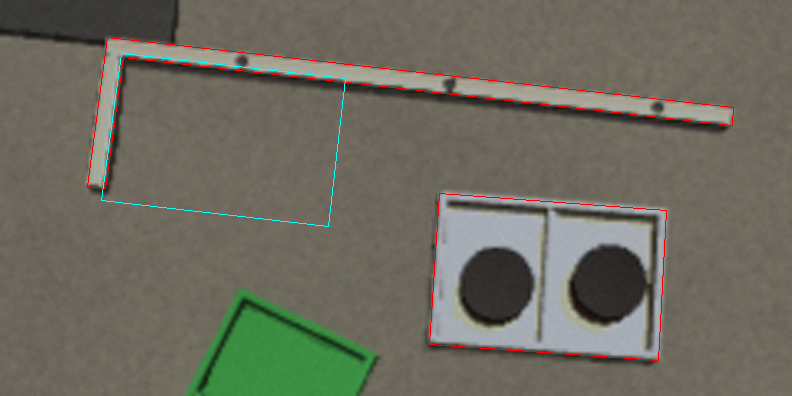

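The overlay fits: rim and bars coincide with the model (rail 408 of 410 mm, tray 149×100 mm). The stop corner is at (699,149) with yaw −0.09, and the tray centre is at (555,−136). I'll approach behind the near long side.

play_rows([
  [0.4,-0.9,0,0,0,0.95,1],
  [0.4,-0.9,0,0,0,0.95,1],
  [0.4,-0.9,0,0,0,0.94,1],
  [0.4,-0.9,0,0,0,0,1],
  [0.4,-0.9,0,0,0,0,1],
  [0.4,-0.9,0,0,0,0,1],
  [0.4,-0.9,0,0,0,0,1],
  [0.4,-0.9,0,0,0,0,1],
])

```text
time_s: 0.77
eef_pos: [326.1, 196.5, 231.2]
ee_rot: [-0.0, 0.044, 0.999, 0.0]
force: [1.4, 0.2, -0.9]
grip_width: 1.002
```

play_rows([
  [0.4,-0.9,0,0,0,0,1],
  [0.4,-0.9,0,0,0,0,1],
  [0.4,-0.9,0,0,0,0,1],
  [0.4,-0.9,0,0,0,0,1],
  [0.4,-0.9,0,0,0,0,1],
  [0.4,-0.9,0,0,0,0,1],
  [0.4,-0.9,0,0,0,0,1],
  [0.2,-0.9,0,0,0,0,1],
])

```text
time_s: 1.43
eef_pos: [446.8, -91.9, 231.0]
ee_rot: [-0.0, 0.045, 0.999, 0.0]
force: [0.1, 0.9, -1.0]
grip_width: 0.999
```

play_rows([
  [0.8,-0.5,0,0,0,0,1],
  [0,-0.43,-0.8,0,0,0,1],
  [0,0,-1,0,0,0,1],
  [0,0,-1,0,0,0,1],
  [0,0,-1,0,0,0,1],
  [0,0,-0.9,0,0,0,1],
  [0,0,-0.5,0,0,0,1],
  [0,0,0,0,0,0,1],
])

```text
time_s: 2.1
eef_pos: [475.6, -125.8, 19.4]
ee_rot: [-0.004, 0.045, 0.999, 0.002]
force: [-0.3, 0.4, 0.1]
grip_width: 1.004
```

```bash
python3 - <<'E'
from h import *
c=capture("scene"); save("s2.png",cv2.resize(c["pixels"][150:350,180:440],None,fx=3,fy=3))
E
```

```text
(no output)
```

View pics/s2.png

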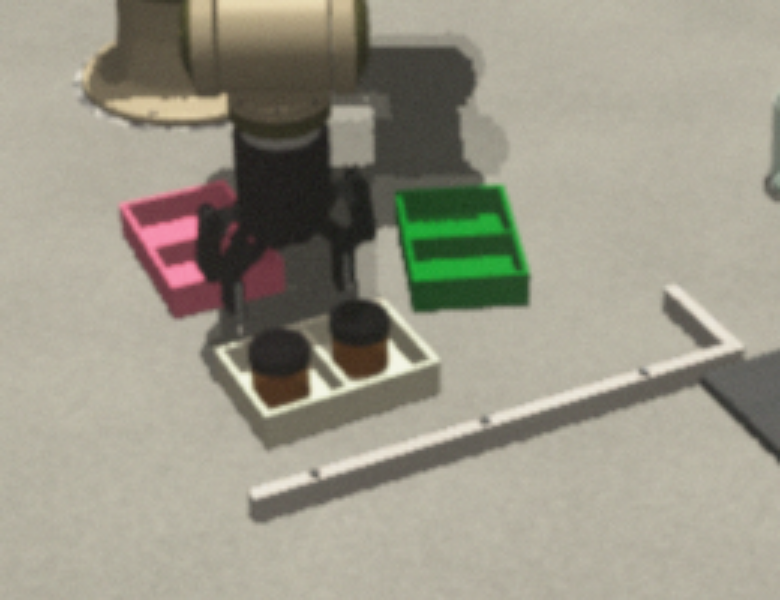

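The hand hangs behind the near wall between the pink and green trays, both fingers clear of the tray. I'll lower it, then push towards the rail.

play_rows([
  [0,0,-0.2,0,0,0,1],
  [0,0,-0.2,0,0,0,1],
  [0.1,-0.01,0,0,0,0,1],
  [0.1,-0.01,0,0,0,0,1],
  [0.1,-0.01,0,0,0,0,1],
  [0.1,-0.01,0,0,0,0,1],
  [0.1,-0.01,0,0,0,0,1],
  [0,0,0,0,0,0,1],
])

```text
time_s: 2.82
eef_pos: [498.8, -129.0, 7.5]
ee_rot: [0.0, 0.045, 0.999, -0.0]
force: [0.8, 0.2, 0.1]
grip_width: 0.998
```

play_rows([
  [0.1,-0.01,0,0,0,0,1],
  [0.1,-0.01,0,0,0,0,1],
  [0.1,-0.01,0,0,0,0,1],
  [0.1,-0.01,0,0,0,0,1],
  [0.1,-0.01,0,0,0,0,1],
  [0.1,-0.01,0,0,0,0,1],
  [0.1,-0.01,0,0,0,0,1],
  [0.1,-0.01,0,0,0,0,1],
])

```text
time_s: 3.48
eef_pos: [530.4, -132.2, 7.3]
ee_rot: [-0.0, 0.045, 0.999, 0.0]
force: [-3.5, 0.5, 2.5]
grip_width: 0.997
```

play_rows([
  [0.1,-0.01,0,0,0,0,1],
  [0.1,-0.01,0,0,0,0,1],
  [0.1,-0.01,0,0,0,0,1],
  [0.1,-0.01,0,0,0,0,1],
  [0.1,-0.01,0,0,0,0,1],
  [0.05,0,0,0,0,0,1],
  [0.05,0,0,0,0,0,1],
  [0.05,0,0,0,0,0,1],
])

```text
time_s: 4.15
eef_pos: [556.2, -134.2, 7.3]
ee_rot: [-0.0, 0.045, 0.999, -0.0]
force: [-4.0, 0.6, 1.7]
grip_width: 1.001
```

```bash
python3 - <<'E'
from h import *
print(sensors.sense()["force"])
c=capture("top"); save("t3.png",cv2.resize(c["pixels"][145:265,190:430],None,fx=3.3,fy=3.3,interpolation=cv2.INTER_CUBIC))
E
```

```text
[-3.99021336  0.55061083  1.65934535]
```

View pics/t3.png

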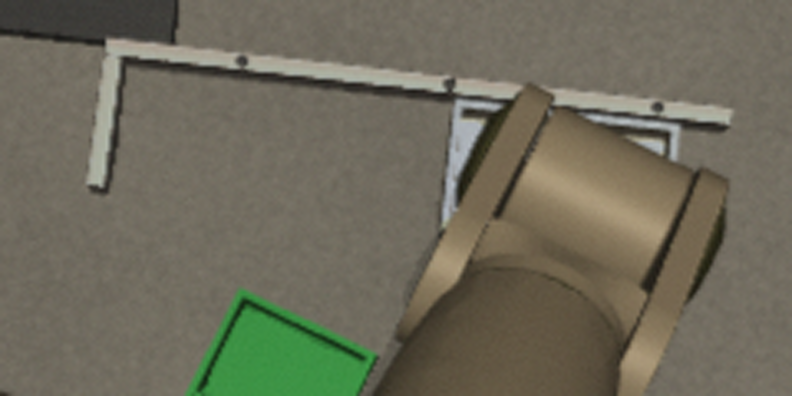

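The tray is nearly square, its far rim running (457,98)–(682,126) px just short of the rail. I'll creep in until contact shows in the force.

play_rows([
  [0.03,0,0,0,0,0,1],
  [0.03,0,0,0,0,0,1],
  [0.03,0,0,0,0,0,1],
  [0.03,0,0,0,0,0,1],
])

```text
time_s: 4.53
eef_pos: [560.9, -134.2, 7.3]
ee_rot: [-0.0, 0.045, 0.999, -0.0]
force: [-3.1, 0.1, 0.4]
grip_width: 1.001
```

play_rows([
  [0.03,0,0,0,0,0,1],
  [0.03,0,0,0,0,0,1],
  [0,0,0,0,0,0,1],
])

```text
time_s: 4.78
eef_pos: [561.8, -134.2, 7.3]
ee_rot: [-0.002, 0.045, 0.999, 0.0]
force: [-12.9, -1.0, 7.7]
grip_width: 1.001
```

play_rows([
  [0.03,0,0,0,0,0,1],
  [0,0,0,0,0,0,1],
  [-0.2,0,0,0,0,0,1],
  [-0.4,0,0,0,0,0,1],
  [-0.6,0,0.3,0,0,0,1],
  [0,0,1,0,0,0,1],
  [0,0,1,0,0,0,0.3],
  [0,0,0.8,0,0,0,0],
])

```text
time_s: 5.45
eef_pos: [517.1, -134.5, 134.3]
ee_rot: [0.002, 0.045, 0.999, -0.001]
force: [0.1, -1.2, 0.6]
grip_width: 0.749
```

```bash
python3 -c "
from h import *
s=sensors.sense();print(s['joints'],s['eef_pos'],s['grip_width'])"
```

```text
[-4.73976442e-01  4.26659593e-01  1.60369704e+00  4.42692861e-04
  1.10773939e+00 -1.95528264e+00] [ 517.12403577 -134.45053083  134.28919715] 0.7489617148537214
```

play_rows([
  [0,-0.5,0,0,0,-1,0],
  [0,-0.5,0,0,0,-1,0],
  [0,-0.5,0,0,0,-1,0],
  [0,-0.5,0,0,0,-1,0],
  [0,-0.5,0,0,0,-1,0],
  [0.4,-0.3,0,0,0,-1,0],
  [0.4,-0.3,0,0,0,-1,0],
  [0.4,0,0,0,0,-1,0],
])

```text
time_s: 6.12
eef_pos: [565.4, -260.6, 131.5]
ee_rot: [0.001, 0.45, 0.893, -0.0]
force: [-0.5, 0.2, -0.3]
grip_width: 0.502
```

play_rows([
  [0.4,0,0,0,0,-1,0],
  [0.4,0,0,0,0,-1,0],
  [0.4,0,0,0,0,-1,0],
  [0,0,0,0,0,-1,0],
  [0,0,0,0,0,-1,0],
  [0,0,0,0,0,-1,0],
  [0,0,0,0,0,-1,0],
  [0,0,0,0,0,0,0],
])

```text
time_s: 6.78
eef_pos: [613.0, -258.2, 131.4]
ee_rot: [0.001, 0.739, 0.673, 0.0]
force: [0.6, 0.4, 0.4]
grip_width: 0.496
```

```bash
python3 - <<'E'
from h import *
c=capture("top"); np.savez("t4.npz",**c); save("t4.png",cv2.resize(c["pixels"][145:265,190:430],None,fx=3.3,fy=3.3,interpolation=cv2.INTER_CUBIC))
E
```

```text
(no output)
```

View pics/t4.png

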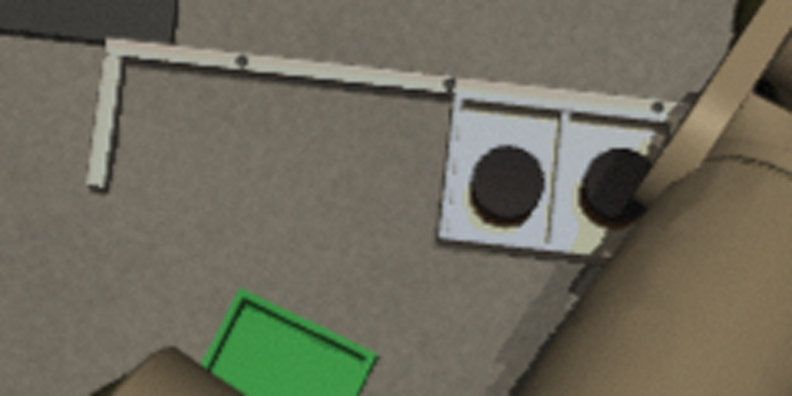

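The tray lies flush on the rail (far rim from (457,92) px), about 223 mm from the end stop, both jars standing. I'll lower the hand behind its −y end and push along the rail.

play_rows([
  [0,0,-1,0,0,0,0],
  [0,0,-1,0,0,0,0],
  [0,0,-0.8,0,0,0,0],
  [0,0,-0.25,0,0,0,0],
  [0,0,0,0,0,0,0],
  [0.01,0.1,0,0,0,0,0],
  [0.01,0.1,0,0,0,0,0],
  [0.01,0.1,0,0,0,0,0],
])

```text
time_s: 7.5
eef_pos: [614.8, -246.3, 11.8]
ee_rot: [0.002, 0.738, 0.675, 0.001]
force: [-0.5, 0.2, -0.3]
grip_width: 0.494
```

play_rows([
  [0.01,0.1,0,0,0,0,0],
  [0.01,0.1,0,0,0,0,0],
  [0.01,0.1,0,0,0,0,0],
  [0.01,0.1,0,0,0,0,0],
  [0.01,0.1,0,0,0,0,0],
  [0.01,0.1,0,0,0,0,0],
  [0.01,0.1,0,0,0,0,0],
  [0.01,0.1,0,0,0,0,0],
])

```text
time_s: 8.17
eef_pos: [616.8, -214.4, 9.5]
ee_rot: [0.0, 0.738, 0.675, -0.0]
force: [-2.7, -4.4, 2.8]
grip_width: 0.501
```

play_rows([
  [0.011,0.12,0,0,0,0,0],
  [0.011,0.12,0,0,0,0,0],
  [0.011,0.12,0,0,0,0,0],
  [0.011,0.12,0,0,0,0,0],
  [0.011,0.12,0,0,0,0,0],
  [0.011,0.12,0,0,0,0,0],
  [0.011,0.12,0,0,0,0,0],
  [0.011,0.12,0,0,0,0,0],
])

```text
time_s: 8.83
eef_pos: [620.2, -176.0, 9.5]
ee_rot: [0.0, 0.738, 0.675, -0.0]
force: [-1.6, -5.0, 2.6]
grip_width: 0.499
```

play_rows([
  [0.011,0.12,0,0,0,0,0],
  [0.011,0.12,0,0,0,0,0],
  [0.011,0.12,0,0,0,0,0],
  [0.011,0.12,0,0,0,0,0],
  [0.011,0.12,0,0,0,0,0],
  [0.011,0.12,0,0,0,0,0],
  [0.011,0.12,0,0,0,0,0],
  [0.011,0.12,0,0,0,0,0],
])

```text
time_s: 9.5
eef_pos: [623.6, -137.6, 9.4]
ee_rot: [0.0, 0.738, 0.675, -0.001]
force: [-2.9, -5.8, 2.3]
grip_width: 0.5
```

```bash
python3 - <<'E'
from h import *
c=capture("top"); save("t5.png",cv2.resize(c["pixels"][145:265,190:430],None,fx=3.3,fy=3.3,interpolation=cv2.INTER_CUBIC))
E
```

```text
(no output)
```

View pics/t5.png

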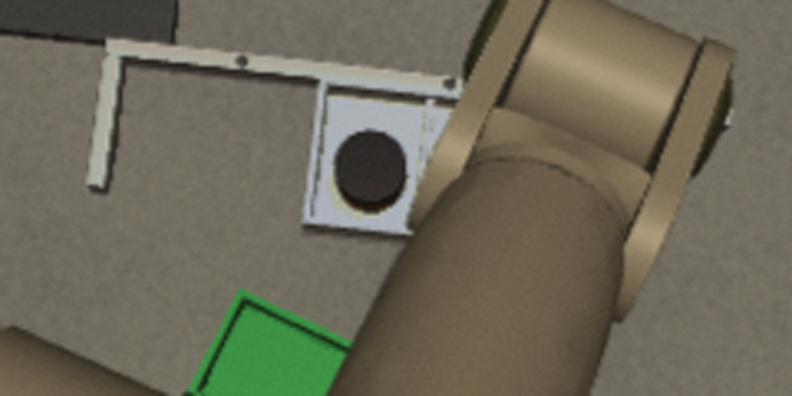

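The tray slides straight along the rail, its left end now at about (318,80)–(305,225) px. I'll keep pushing.

play_rows([
  [0.011,0.12,0,0,0,0,0],
  [0.011,0.12,0,0,0,0,0],
  [0.011,0.12,0,0,0,0,0],
  [0.011,0.12,0,0,0,0,0],
  [0.011,0.12,0,0,0,0,0],
  [0.011,0.12,0,0,0,0,0],
  [0.011,0.12,0,0,0,0,0],
  [0.011,0.12,0,0,0,0,0],
])

```text
time_s: 10.22
eef_pos: [627.1, -99.3, 9.4]
ee_rot: [0.0, 0.738, 0.675, -0.001]
force: [-3.8, -5.9, 1.9]
grip_width: 0.5
```

play_rows([
  [0.011,0.12,0,0,0,0,0],
  [0.011,0.12,0,0,0,0,0],
  [0.011,0.12,0,0,0,0,0],
  [0.011,0.12,0,0,0,0,0],
  [0.011,0.12,0,0,0,0,0],
  [0.011,0.12,0,0,0,0,0],
  [0.011,0.12,0,0,0,0,0],
  [0.011,0.12,0,0,0,0,0],
])

```text
time_s: 10.88
eef_pos: [630.6, -60.9, 9.4]
ee_rot: [-0.0, 0.738, 0.675, -0.001]
force: [-3.6, -5.5, 3.3]
grip_width: 0.499
```

play_rows([
  [0.011,0.12,0,0,0,0,0],
  [0.011,0.12,0,0,0,0,0],
  [0.011,0.12,0,0,0,0,0],
  [0.011,0.12,0,0,0,0,0],
  [0.011,0.12,0,0,0,0,0],
  [0.008,0.09,0,0,0,0,0],
  [0.006,0.06,0,0,0,0,0],
  [0.006,0.06,0,0,0,0,0],
])

```text
time_s: 11.55
eef_pos: [633.5, -28.6, 9.4]
ee_rot: [-0.0, 0.738, 0.675, -0.001]
force: [-3.8, -6.5, 3.1]
grip_width: 0.5
```

play_rows([
  [0.005,0.06,0,0,0,0,0],
  [0.005,0.06,0,0,0,0,0],
  [0.005,0.06,0,0,0,0,0],
  [0.005,0.06,0,0,0,0,0],
  [0.005,0.06,0,0,0,0,0],
  [0.005,0.05,0,0,0,0,0],
  [0.005,0.05,0,0,0,0,0],
])

```text
time_s: 12.13
eef_pos: [634.9, -12.7, 9.4]
ee_rot: [-0.0, 0.738, 0.675, -0.001]
force: [-4.8, -6.6, 3.8]
grip_width: 0.504
```

play_rows([
  [0.002,0.03,0,0,0,0,0],
  [0.002,0.03,0,0,0,0,0],
  [0.002,0.03,0,0,0,0,0],
  [0.002,0.03,0,0,0,0,0],
])

```text
time_s: 12.47
eef_pos: [635.4, -7.9, 9.4]
ee_rot: [-0.0, 0.738, 0.675, -0.001]
force: [-3.6, -5.0, 3.2]
grip_width: 0.506
```

play_rows([
  [0.002,0.03,0,0,0,0,0],
  [0.002,0.03,0,0,0,0,0],
])

```text
time_s: 12.63
eef_pos: [635.6, -5.4, 9.4]
ee_rot: [-0.0, 0.738, 0.675, -0.0]
force: [-2.6, -5.5, 2.0]
grip_width: 0.497
```

play_rows([
  [0.002,0.03,0,0,0,0,0],
])

```text
time_s: 12.72
eef_pos: [635.6, -4.7, 9.4]
ee_rot: [0.0, 0.738, 0.675, -0.001]
force: [-4.5, -13.0, 2.8]
grip_width: 0.5
```

play_rows([
  [0,0.02,0,0,0,0,0],
  [0,0,0,0,0,0,0],
])

```text
time_s: 12.88
eef_pos: [635.6, -4.8, 9.5]
ee_rot: [0.001, 0.738, 0.675, -0.001]
force: [-2.5, -12.5, 3.0]
grip_width: 0.503
```

play_rows([
  [0,-0.2,0,0,0,0,0],
  [0,-0.5,0,0,0,0,0],
  [0,-0.6,0,0,0,0,0],
  [0,0,0.7,0,0,0,0],
  [0,0,1,0,0,0,0],
  [-0.5,-0.5,1,0,0,0,0],
  [-0.7,-0.6,0,0,0,0,0],
  [-0.7,-0.6,0,0,0,0,0],
])

```text
time_s: 13.55
eef_pos: [563.0, -120.2, 113.2]
ee_rot: [0.002, 0.737, 0.675, 0.001]
force: [0.2, -1.4, -0.8]
grip_width: 0.5
```

```bash
python3 - <<'E'
from h import *
c=capture("top"); np.savez("t6.npz",**c); save("t6.png",cv2.resize(c["pixels"][150:250,200:350],None,fx=5.3,fy=5.3,interpolation=cv2.INTER_CUBIC))
E
```

```text
(no output)
```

View pics/t6.png

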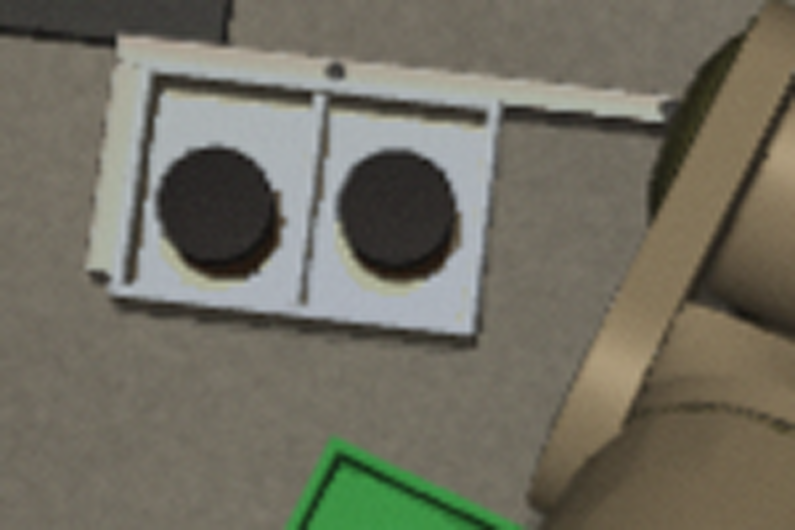

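```bash
python3 - <<'E'
from h import *
c=dict(np.load("t6.npz")); f=lambda x,y:((x+.5)/5.3-.5+200,(y+.5)/5.3-.5+150)
s=-.0899; M=np.array([[np.cos(s),-np.sin(s)],[np.sin(s),np.cos(s)]]); A=[698.7,149.3]
for p in((109,296),(476,335),(501,105)): print(p,((pix(c,f(*p),32)[:2]-A)@M).round(1))
def stop(q): return ((np.array(q)-A)@M).round(1)
print("last push tcp",stop((635.6,-4.8)))
# tray model drawn at ideal and measured edge gradient position along near and far edges
g=c["pixels"].astype(np.float32).mean(-1)
def edge(axis,fix,rng,span,z):
    out=[]
    for t in rng:
        o=np.arange(-span,span,.25); P=np.array([[fix+k,t] if axis==0 else [t,fix+k] for k in o])
        W=np.c_[P@M.T+A,np.full(len(o),z)]; uv=uvof(c,W).astype(np.float32)
        v=cv2.remap(g,uv[:,:1],uv[:,1:],cv2.INTER_LINEAR)[:,0]; d=np.abs(np.gradient(cv2.GaussianBlur(v[:,None],(1,9),0)[:,0])); out.append(o[d.argmax()])
    return np.polyfit(np.array(rng),out,1).round(4),np.round(np.median(out),2)
print("near edge (x=-100)",edge(0,-100,range(-140,-10,10),5,32))
print("right end (y=-150)",edge(1,-150,range(-90,-10,10),5,32))
E
```

```text
(109, 296) [-100.1    0.4]
(476, 335) [ -99.2 -150.4]
(501, 105) [  -2.  -149.6]
last push tcp [ -49.  -159.1]
near edge (x=-100) (array([-0.0021,  0.3929]), np.float64(0.25))
right end (y=-150) (array([0.0104, 1.7917]), np.float64(1.12))
```

```bash
python3 - <<'E'
from h import *
c=capture("scene"); save("s7.png",c["pixels"]); print(sensors.sense()["force"],sensors.sense()["dq"].round(3))
E
```

```text
[ 0.55688885 -0.3567296  -0.03713383] [ 0.063  0.049 -0.087  0.021  0.016  0.056]
```

View pics/s7.png

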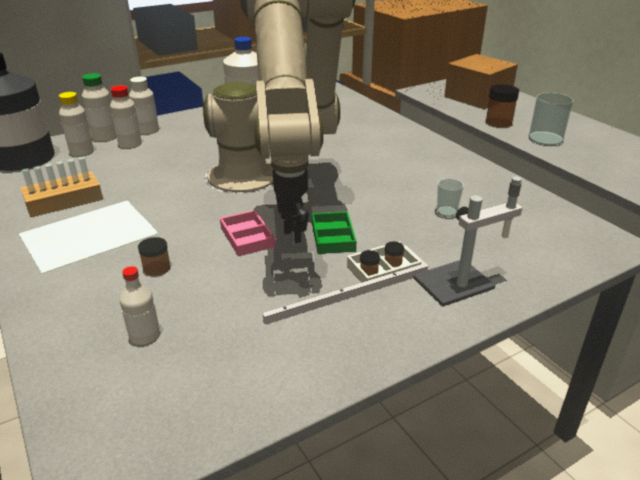

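The tray sits in the corner stop at about (386,262) px with both jars standing. The beaker, bottle and big jar are where they were, and the hand hangs free.

play_rows([
  [0,0,0.5,0,0,0,0],
  [0,0,0,0,0,0,0],
  [0,0,0,0,0,0,0],
])

```text
time_s: 13.9
eef_pos: [563.6, -119.7, 131.7]
ee_rot: [0.001, 0.738, 0.675, 0.001]
force: [-0.7, 0.7, -0.6]
grip_width: 0.499
```

```bash
python3 -c "
from h import *
print(order.finish_job())"
```

```text
the job is handed in; nothing more can be done
None
```

The tray is seated in the corner stop and the job is handed in, at 13.9 s of the 51 s allowed. I pushed it with two fingers on its near long wall until it met the rail, then on its right end until it met the end stop. The wrist force read about 13 N at each contact. I then backed the hand off and raised it clear.

**Seating:** the last top view, taken after the hand was clear, puts the tray's near edge within 0.3 mm of the flush position and its yaw about 0.002 rad off the rail's.

**Disagreement:** the two readings of the right end differ. My picked corners give 0.4 mm one side of flush to 0.4 mm the other; the automatic edge fit gives about 1.1 mm and a 0.01 rad slope. Both are within the camera's stated 2 mm, and the force had risen at the end stop, so I left it.

**Jars and bystanders:** both jars stand in the tray, and the beaker, bottle and big jar look unmoved. I judged that by eye from the pictures, not by measurement.

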